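# Reset the tripped bench station

### The job

The bench's control station has tripped: with the fingertips, push its yellow cover aside until the green well is clear, reach into the well and press the sunken green reset key fully down, keeping it down for a full second, then let it come up and push the cover fully shut over it again. Do not press the red stop key, and leave the tins, tools and other loose things on the bench where they stand, neither lifted nor shoved.

Things in the scene. Friction and masses are not known exactly. Their poses are not given: they have to be found in the camera images.
- station: Grey control station fixed to the bench, 120 mm (its x) by 210 (its y) by 48 high; origin at the centre of its underside, z up. Its flat top has two wells on its y axis: green-framed at y = +48 mm, red-framed at y = -48 mm. Dark rails 10 mm wide and 10 high run along y on both long edges of the top. At the start the cover lies over the green well; the red one is open.
- well (a point): centre of the mouth of the green-framed well, level with the station's top (48 mm above the bench). Both wells are rectangular with vertical walls, 62 mm along the station's x, 42 mm along its y, 36 mm deep
- reset_top (a point): centre of the top of the green reset key, a round button 24 mm across in the middle of the green well; at rest its top is 20 mm below the station's top, 28 mm above the bench
- reset (a joint): how far the green reset key is pressed, m: 0 up, 0.005 fully down. A spring brings it back; it starts to move at about 1.2 N and is fully down at 4 N
- stop_top (a point): centre of the top of the red stop key, the same kind of button in the other well
- stop (a joint): how far the red stop key is pressed, m: 0 up, 0.005 fully down
- cover_top (a point): centre of the top of the yellow sliding cover, a plain block 97 mm (station x) by 78 (station y) by 16 high, no handle. It runs along station y between the rails, underside 1 mm and top 17 mm above the station's top. Its two end faces (78 mm apart) stand free there for a fingertip to push against
- cover (a joint): how far the cover is open, m: 0 shut, at its stop, centred over the green well (station y = +48 mm); it opens towards station -y, to a stop at 0.096, over the red well. The green well is wholly clear from 0.060 on. It cannot be lifted, has about 2.5 N of friction and stays where it is left
- tin: bystander, loose, to be left alone: blue-labelled steel paint can, 72 mm across, 55 high; origin under its centre
- jar: bystander, loose, to be left alone: small jar with orange label and white cap, 56 mm across, 60 high; origin under its centre
- sandblock: bystander, loose, to be left alone: cork sanding block 55 x 105 x 32 mm; origin under its centre
- tape: bystander, loose, to be left alone: roll of paper tape lying flat, 96 mm across, 25 high; origin under its centre
- knife: bystander, loose, to be left alone: flat spatula lying on the bench; its origin lies along its length on the bench
- mug: bystander, loose, to be left alone: white mug, 72 mm across, 80 high; origin under its centre
- offcut: bystander, loose, to be left alone: pale wood offcut 35 x 150 x 20 mm; origin under its centre
Not all that is in view belongs to the job. There is more than one size of the station; the job needs the larger.

How it is judged:
On the way, in this order (a step that is already met when the one before it is completed fails the run):
1. the cover is pushed clear of the green well (opened at least 60 mm) (value of joint cover above 0.06 m), for 0.2 s.
2. the green reset key is pressed fully down (at least 4 of its 5 mm) by the fingers and kept there (value of joint reset above 0.004 m and contact force between the fingers and reset above 0.5 N), for 0.8 s.
3. the reset key is up and the cover is shut again (value of joint cover below 0.008 m and value of joint reset below 0.001 m), for 0.2 s.
At the end, for the whole second after the job is handed in: The cover is shut to within 8 mm of its stop over the green well, and both keys are up (within 1 mm) (all of step 3 and value of joint stop below 0.001 m); the robot touches nothing.
It fails at once if the red stop key is pressed (more than 2 mm) (value of joint stop above 0.002 m).
It fails at once if a loose thing is moved more than 25 mm (distance of any of tin, jar, sandblock, tape, knife, mug, offcut from where it was at the start of the episode above 0.025 m).
It fails at once if a loose thing is lifted more than 12 mm or tipped over (height (world z) of any of tin, jar, sandblock, tape, mug, offcut above 0.012 m or height (world z) of knife above 0.03 m or angle between any of tin, jar, sandblock, tape, mug, offcut's own z axis and vertical above 0.4 rad).
It also fails if it takes over 48 s, if anything falls off the work surface, if the arm or the gripper's body presses on something with over 40 N, if the wrist force passes 120 N, or if a joint passes its speed limit or range.

### The arm

A 7-joint arm with a two-finger parallel gripper is mounted at the origin on the work surface. World frame = base frame: x ahead of the robot, y to its left, z up, the work surface at z = 0. Lengths are in m, angles in rad, forces in N, time in s.
With the tool pointing down it reaches from about 0.35 to 0.9 m from the base axis. Payload 8.1 kg.
Tool frame: the origin (TCP) lies between the finger pads; the fingertips stand 19 mm ahead of it and the grasp point (between the pads) is the TCP (arm.tip_reach is the z of the fingertips in the tool frame, in m); z points along the fingers, y is the line along which they close (so a half turn about z gives the same grasp; the last joint's range is limited). The gripper opens to 92 mm and grips with 3 to 60 N. Pads are 19 mm wide; open, the fingers measure 130 mm over their backs; the gripper's body (75 mm by 190 mm) begins 47 mm behind the grasp point.
Start: joints at [-0.103, 0.434, 0.025, 1.573, -0.012, 1.134, -0.075], TCP at [0.625, -0, 0.246] pointing down, gripper open.
Joint ranges: [-2.62, 2.62], [-0.44, 2.09], [-1.27, 1.32], [0.08, 2.57], [-1.32, 4.46], [0.12, 2], [-2.74, 2.74]. Speed limits (rad/s): [2.22, 2.22, 3.01, 3.01, 3.14, 3.14, 3.14].

### API

Orientations are given as a rotation vector (axis times angle).
In Python, from workcell import monitor, grab_frame, ticket, arm gives the robot as it stands.
- The arm moves only by the shell command python3 -m crank 'ROWS' [FORCE]. ROWS is JSON, a list that holds one entry, the list of rows, each a list of 7 numbers: the shift along the tool's x, y, z in m, then the turn, a rotation vector about the tool's x, y, z in degrees, then the finger opening in m, from 0 to 0.0918. A call has 1 to 8 rows; each row is the pose to reach, as a shift and turn from the pose commanded when the call began, along the tool's axes at that moment; what a row does not reach only later rows make up. A row lasts 1/10 s, in which the tool goes at most 50 mm and 8.59 degrees, less where a joint would pass 70% of its speed; a pose out of reach is approached as far as the arm can. A call with a gripper value outside its range is refused whole. The fingers move at their own pace and stop on an object; FORCE is the grip in N (left out, the last holds). Time passes only in rows, so rows that repeat a pose let the fingers close. It gives the time, the measured TCP pose, the force, the opening and the grip force at its end, in the units of the state.
- monitor.state(): the state, without advancing time (a new reading comes with each control period).
- grab_frame(name): name is "scene" or "side" or "wrist"; returns a dict with "frame" (400x640x3 uint8, red, green, blue), "z_map" (400x640 float32, m along the optical axis (not along the pixel's ray), 0 where there is no reading), "fx", "fy", "cx", "cy" (pixels), "R" (3x3) and "t" (3): a world point X has camera coordinates R X + t. Camera axes: x right, y down, z forward; pixel columns grow to the right and rows downward; lengths in m; the calibration is good to about 2 mm. A picture is of the moment at which its call begins.
- ticket.finish_job(): hands the job in; it is judged then, once.
The state is a dict: "time_s": time; "qpos": joint angles; "qvel": joint speeds; "joint_torque": joint torques, N m; "eef_pos": TCP position; "tcp_rot": TCP orientation; "ft_force": force on the tool from outside, world axes, zero at the start; "ft_torque": the same for the moment, N m; "finger_gap": opening from 0.0 (shut) to 1.0 (fully open); "grasp_force": force on a finger pad.
Only numpy, scipy, OpenCV 4.12 (cv2) and the standard library are available. Lean on these libraries where they do the work, as an engineer would, in place of code of your own. Each camera call takes 0.05 s, during which the arm holds its last target. There are 200 camera calls.

## Working session

There is one attempt and no reset: what is moved stays moved. The work goes in short steps, Python scripts to look and compute and a shell command to move; the robot and the scene stay as the last step left them, time stands still between calls to the robot, and variables do not carry over. Pictures are saved under pics/ and viewed, at most 10 in all, crops included, and the job is handed in when it is done.

```bash
mkdir -p pics; cat > h.py <<'E'
import numpy as np, cv2
from workcell import monitor, grab_frame, ticket, arm
def pts(f):
    z=f["z_map"]; v,u=np.mgrid[:400,:640]
    c=np.stack([(u-f["cx"])/f["fx"]*z,(v-f["cy"])/f["fy"]*z,z],-1)
    return (c-np.array(f["t"]))@np.array(f["R"])
E
python3 - <<'E'
from h import *
for n in ["scene","side"]:
    f=grab_frame(n); cv2.imwrite(f"pics/{n}1.png",f["frame"][...,::-1]); np.savez(f"{n}1.npz",**f)
s=monitor.state(); print(s["eef_pos"],s["tcp_rot"],s["time_s"],s["finger_gap"])
E
```

```text
[ 6.24567587e-01 -7.28370799e-05  2.45010705e-01] [-2.22091218e+00 -2.22068011e+00  1.76629545e-03] 0.1 0.996866010462787
```

View pics/scene1.png

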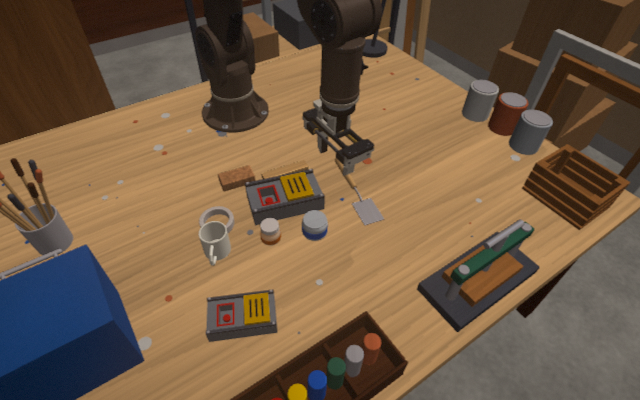

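View pics/side1.png

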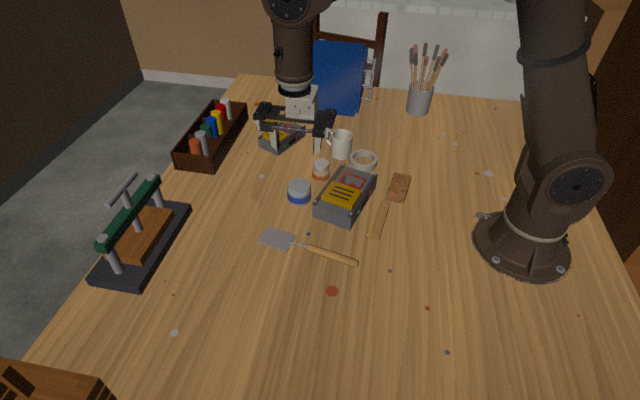

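The larger station is at scene px (285,193), with the yellow cover at (297,186) and the red well at (268,197). The smaller one, at (242,313), is a decoy. The spatula, tin, jar, mug, tape, sanding block and offcut stand around the station. Next I measure it.

```bash
python3 - <<'E'
from h import *
for n,box in [("scene",(235,165,335,225)),("side",(305,160,385,230))]:
    f=dict(np.load(f"{n}1.npz")); P=pts(f); im=f["frame"].astype(int); r,g,b=im[...,0],im[...,1],im[...,2]
    m=np.zeros((400,640),bool); m[box[1]:box[3],box[0]:box[2]]=1; m&=f["z_map"]>0
    Y=m&(r>130)&(g>90)&(b<50)&(P[...,2]>.058); R=m&(r>130)&(g<70)&(b<80)
    S=m&(P[...,2]>.04)&(P[...,2]<.075)
    for k,M in [("Y",Y),("R",R),("S",S)]:
        q=P[M]; print(n,k,len(q),np.median(q,0).round(4),[np.round(a,4) for a in cv2.minAreaRect((q[:,:2]*1000).astype(np.float32))])
    # height map listing of things around (objects >8mm) within workspace
    if n=="scene":
        H=np.zeros((160,160),np.float32)
        for nn in ["scene","side"]:
            g2=dict(np.load(f"{nn}1.npz")); Q=pts(g2)[g2["z_map"]>0]
            Q=Q[(Q[:,2]>.006)&(Q[:,2]<.2)]; i=((Q[:,0]-.3)/.0025/1).astype(int); j=((Q[:,1]+.2)/.0025).astype(int)
            ok=(i>=0)&(i<160)&(j>=0)&(j<160); np.maximum.at(H,(i[ok],j[ok]),Q[ok,2])
        cv2.imwrite("pics/H.png",cv2.resize(cv2.applyColorMap(np.clip(H*2500,0,255).astype(np.uint8)[::-1,::-1].copy(),cv2.COLORMAP_JET),(560,560),interpolation=0))
    c=f["frame"][box[1]-20:box[3]+20,box[0]-20:box[2]+20,::-1]; cv2.imwrite(f"pics/{n}c.png",cv2.resize(c,None,fx=5,fy=5,interpolation=2))
E
```

```text
scene Y 465 [ 0.5075 -0.0426  0.066 ] [array([504.6604, -41.4858]), array([75.7835, 96.9144]), np.float64(73.2381)]
scene R 123 [ 0.4814 -0.1249  0.0485] [array([ 479.8086, -123.7567]), array([52.7939, 76.9428]), np.float64(75.7148)]
scene S 2681 [ 0.5178 -0.0742  0.0559] [array([539.2722, -89.1446]), array([210.5614, 222.9516]), np.float64(74.1982)]
side Y 146 [ 0.5214 -0.0115  0.0648] [array([506.0533, -40.7766]), array([79.4922, 93.1544]), np.float64(74.9301)]
side R 3 [ 0.4246 -0.1052  0.0307] [array([ 508.2657, -128.9901]), array([  2.1836, 176.0541]), np.float64(73.404)]
side S 2227 [ 0.5075 -0.053   0.057 ] [array([532.5176, -87.1655]), array([215.3067, 200.7335]), np.float64(75.643)]
```

View pics/H.png

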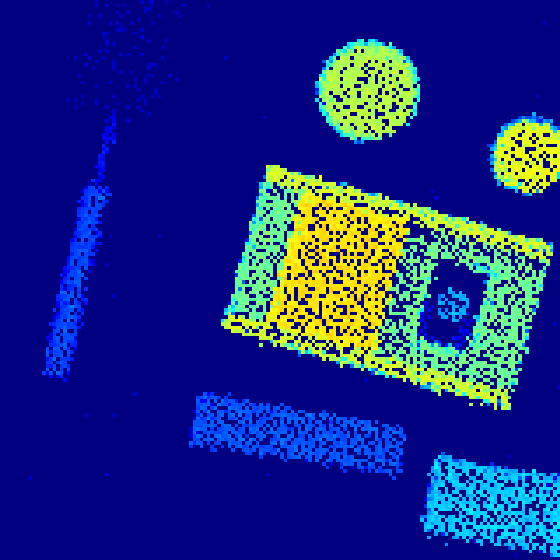

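```bash
cat >> h.py <<'E'
def st(p,th=-15.7,c=(.496,-.078)):
    t=np.radians(th); d=p[...,:2]-np.array(c)
    return np.stack([d@[np.cos(t),np.sin(t)],d@[-np.sin(t),np.cos(t)],p[...,2]],-1)*1000
E
python3 - <<'E'
from h import *
for n in ["scene","side"]:
    f=dict(np.load(f"{n}1.npz")); q=pts(f)[f["z_map"]>0]
    s=st(q); a=(abs(s[:,0])<75)&(abs(s[:,1])<118)
    s=s[a]; q=q[a]
    rail=(s[:,2]>40)&(s[:,2]<61)
    r=s[rail]; print(n,"rect",[np.round(v,3) for v in cv2.minAreaRect((q[rail][:,:2]*1000).astype(np.float32))])
    print(" x",np.percentile(r[:,0],[.3,1,99,99.7]).round(1)," y",np.percentile(r[:,1],[.3,1,99,99.7]).round(1))
    y=s[(s[:,2]>62.5)&(s[:,2]<69)&(abs(s[:,0])<46)]; print(" cover y",np.percentile(y[:,1],[1,3,50,97,99]).round(1), "z",np.median(y[:,2]))
    t=s[(s[:,2]>44)&(s[:,2]<52)]; print(" topz",np.median(t[:,2]))
    k=s[(s[:,2]>23)&(s[:,2]<32)&(abs(s[:,0])<25)&(abs(s[:,1]+48)<18)]; print(" key",len(k),k.mean(0).round(1) if len(k) else "")
E
```

```text
scene rect [array([493.388, -76.188]), array([210.786, 127.216]), np.float64(74.34)]
 x [-63.3 -61.7  59.2  60. ]  y [-104.1 -103.5  104.3  105.5]
 cover y [-0.5  0.8 36.7 73.8 75.7] z 66.03310800941253
 topz 49.05793946801574
 key 37 [ -1.5 -47.3  28.5]
side rect [array([495.156, -77.618]), array([216.301, 122.848]), np.float64(74.157)]
 x [-60.7 -60.4  59.2  60. ]  y [-105.9 -103.7  106.   106.8]
 cover y [-1.1  1.3 39.7 75.  76.4] z 65.9635550826327
 topz 49.052053503707675
 key 12 [  0.9 -56.3  29.2]
```

```bash
python3 -m crank '[[[0.004,-0.035,0.0,0,0,5.2,0],[0.008,-0.07,0.02,0,0,10.5,0],[0.0128,-0.1035,0.05,0,0,15.7,0],[0.0128,-0.1035,0.09,0,0,15.7,0],[0.0128,-0.1035,0.125,0,0,15.7,0],[0.0128,-0.1035,0.125,0,0,15.7,0],[0.0128,-0.1035,0.125,0,0,15.7,0],[0.0128,-0.1035,0.125,0,0,15.7,0]]]' 10
python3 - <<'E'
from h import *
s=monitor.state(); print(st(np.array(s["eef_pos"]),c=(.4957,-.0778)),s["tcp_rot"],s["ft_force"],s["finger_gap"])
f=grab_frame("wrist"); cv2.imwrite("pics/w1.png",f["frame"][...,::-1])
E
```

```text
time_s: 0.9
eef_pos: [0.5228, 0.0128, 0.1223]
tcp_rot: [2.503, 1.896, 0.003]
ft_force: [0.3, -0.3, 0.3]
finger_gap: 0.351
grasp_force: 0.0
[  1.58188898  94.55679114 122.34548312] [2.50338355 1.89605202 0.0031655 ] [ 0.27488797 -0.30487084  0.30404251] 0.3511121253583364
```

View pics/w1.png

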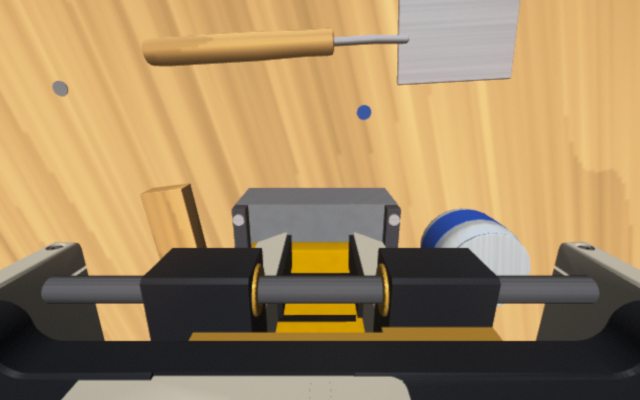

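The wrist view shows the station square to the tool: end face at px (317,210), rails at x≈238 and x≈395. The half-closed fingers are centred over the ledge beyond the cover. Next I close the fingers and lower them.

```bash
python3 -m crank '[[[0,-0.0015,0,0,0,0,0],[0,-0.0015,0,0,0,0,0],[0,-0.0015,0,0,0,0,0],[0,-0.0015,0,0,0,0,0],[0,-0.0015,0.015,0,0,0,0],[0,-0.0015,0.03,0,0,0,0],[0,-0.0015,0.046,0,0,0,0],[0,-0.0015,0.046,0,0,0,0]]]'
cat > p.py <<'E'
from h import *
s=monitor.state(); print(st(np.array(s["eef_pos"]),c=(.4957,-.0778)).round(1),np.round(s["ft_force"],2),s["finger_gap"],s["time_s"])
E
python3 p.py
```

```text
time_s: 1.75
eef_pos: [0.5188, 0.0131, 0.0732]
tcp_rot: [-2.503, -1.896, 0.004]
ft_force: [-0.2, -1.2, -0.5]
finger_gap: 0.008
grasp_force: 0.0
[-2.4 93.7 73.2] [-0.24 -1.17 -0.55] 0.008192682085727309 1.75
```

```bash
python3 -m crank '[[[-0.01,0.002,0,0,0,0,0],[-0.022,0.002,0,0,0,0,0],[-0.034,0.002,0,0,0,0,0],[-0.046,0.002,0,0,0,0,0],[-0.058,0.002,0,0,0,0,0],[-0.068,0.002,0,0,0,0,0],[-0.078,0.002,0,0,0,0,0],[-0.078,0.002,0,0,0,0,0]]]'
python3 p.py
```

```text
time_s: 2.55
eef_pos: [0.5004, -0.0646, 0.0748]
tcp_rot: [2.506, 1.894, -0.001]
ft_force: [0.8, 0.1, -0.3]
finger_gap: 0.003
grasp_force: 0.0
[ 0.9 14.  74.8] [ 0.84  0.14 -0.26] 0.0030468704788981413 2.55
```

```bash
python3 -m crank '[[[0.01,-0.001,0,0,0,0,0],[0.02,-0.001,-0.02,0,0,0,0],[0.032,-0.001,-0.045,0,0,0,0],[0.034,-0.001,-0.045,0,0,0,0],[0.034,-0.001,-0.045,0,0,0,0]]]'
python3 p.py
python3 - <<'E'
from h import *
f=grab_frame("scene"); cv2.imwrite("pics/s2.png",cv2.resize(f["frame"][130:260,190:360,::-1],None,fx=4,fy=4,interpolation=2))
for n in ["scene","side"]:
    f=grab_frame(n); s=st(pts(f),c=(.4957,-.0778)); im=f["frame"].astype(int)
    Y=(f["z_map"]>0)&(im[...,0]>110)&(im[...,2]<60)&(s[...,2]>61)&(s[...,2]<70)&(abs(s[...,0])<50)&(abs(s[...,1])<100)
    print(n,Y.sum(),np.percentile(s[Y][:,1],[1,3,97,99]).round(1))
    k=(f["z_map"]>0)&(s[...,2]>24)&(s[...,2]<33)&(abs(s[...,0])<14)&(abs(s[...,1]-48)<16); print(" key",k.sum(),s[k].mean(0) if k.any() else "")
E
```

```text
time_s: 3.05
eef_pos: [0.5094, -0.028, 0.1198]
tcp_rot: [2.502, 1.9, 0.001]
ft_force: [0.3, -0.8, -0.5]
finger_gap: 0.007
grasp_force: 0.0
[ -0.3  51.6 119.8] [ 0.32 -0.8  -0.46] 0.007487315173710258 3.05
scene 549 [-74.1 -72.7  -0.6   0.6]
 key 38 [-0.78763181 48.26851697 28.7453963 ]
side 177 [-72.8 -72.1   2.9   3.7]
 key 16 [ 0.6227737  42.68552127 29.37448689]
```

View pics/s2.png

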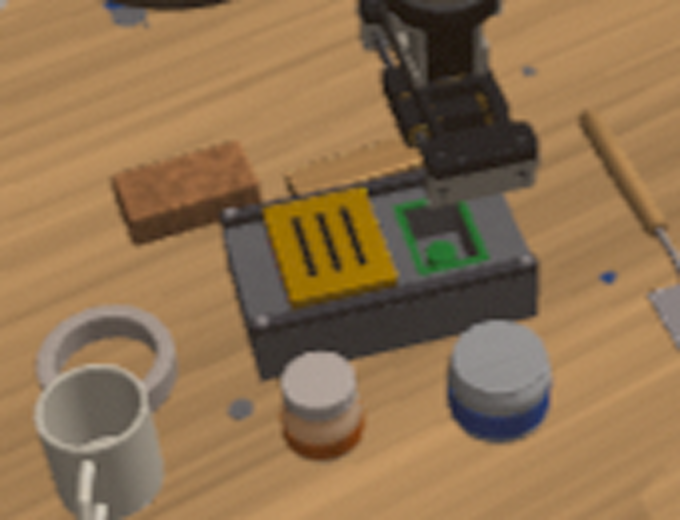

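The crop shows the green well fully clear, with the key at about px (440,252) and the cover over the red side (centre ~330,245). The cover is open by about 84 mm. Next I descend into the well.

```bash
python3 -m crank '[[[-0.0035,0,0,0,0,0,0],[-0.0035,0,0.02,0,0,0,0],[-0.0035,0,0.04,0,0,0,0],[-0.0035,0,0.055,0,0,0,0],[-0.0035,0,0.065,0,0,0,0],[-0.0035,0,0.07,0,0,0,0],[-0.0035,0,0.07,0,0,0,0]]]'
python3 p.py
```

```text
time_s: 3.9
eef_pos: [0.5078, -0.0331, 0.0492]
tcp_rot: [-2.504, -1.896, 0.001]
ft_force: [-0.0, 0.4, 0.3]
finger_gap: 0.004
grasp_force: 0.0
[-0.4 46.3 49.2] [-0.04  0.41  0.34] 0.004056309885565695 3.9
```

```bash
python3 -m crank '[[[0.001,0,0.003,0,0,0,0],[0.001,0,0.005,0,0,0,0],[0.001,0,0.007,0,0,0,0],[0.001,0,0.0085,0,0,0,0],[0.001,0,0.0085,0,0,0,0],[0.001,0,0.0085,0,0,0,0]]]'
python3 p.py
```

```text
time_s: 4.5
eef_pos: [0.5091, -0.0318, 0.0422]
tcp_rot: [2.503, 1.897, 0.002]
ft_force: [-1.8, 0.4, 11.5]
finger_gap: 0.005
grasp_force: 6.1
[ 0.4 47.9 42.2] [-1.79  0.42 11.51] 0.005235727460545305 4.5
```

Vertical force is 11.5 N with the tip at about 23 mm, so the key is at the bottom of its travel. Now I hold it there.

```bash
for i in 1 2; do python3 -m crank '[[[0,0,0,0,0,0,0],[0,0,0,0,0,0,0],[0,0,0,0,0,0,0],[0,0,0,0,0,0,0],[0,0,0,0,0,0,0],[0,0,0,0,0,0,0],[0,0,0,0,0,0,0],[0,0,0,0,0,0,0]]]' | grep -E "pos|force"; done; python3 p.py
```

```text
eef_pos: [0.5091, -0.0318, 0.0422]
ft_force: [-2.1, -0.0, 11.7]
grasp_force: 6.0
eef_pos: [0.5091, -0.0319, 0.0421]
ft_force: [-2.0, -0.2, 11.9]
grasp_force: 6.0
[ 0.4 47.8 42.1] [-1.95 -0.18 11.9 ] 0.004719847190980041 6.1
```

```bash
python3 -m crank '[[[0,0,-0.02,0,0,0,0],[0,0,-0.05,0,0,0,0],[0,0,-0.075,0,0,0,0],[-0.03,0,-0.075,0,0,0,0],[-0.07,0,-0.075,0,0,0,0],[-0.11,0,-0.075,0,0,0,0],[-0.143,0,-0.075,0,0,0,0],[-0.143,0,-0.075,0,0,0,0]]]'
python3 p.py
```

```text
time_s: 6.9
eef_pos: [0.4678, -0.1746, 0.1163]
tcp_rot: [2.51, 1.888, -0.003]
ft_force: [-0.6, 0.1, -0.0]
finger_gap: 0.006
grasp_force: 0.0
[  -0.7 -100.7  116.3] [-0.62  0.07 -0.03] 0.005707229767531445 6.9
```

```bash
python3 -m crank '[[[0.002,0,0,0,0,0,0],[0.002,0,0.015,0,0,0,0],[0.002,0,0.03,0,0,0,0],[0.002,0,0.041,0,0,0,0],[0.002,0,0.041,0,0,0,0]]]'
python3 p.py
```

```text
time_s: 7.4
eef_pos: [0.4697, -0.1661, 0.074]
tcp_rot: [-2.501, -1.898, 0.002]
ft_force: [0.2, -0.9, -0.1]
finger_gap: 0.001
grasp_force: 0.0
[ -1.1 -92.   74. ] [ 0.17 -0.92 -0.05] 0.001118492905285167 7.4
```

```bash
python3 -m crank '[[[0.012,0.001,0,0,0,0,0],[0.026,0.001,0,0,0,0,0],[0.04,0.001,0,0,0,0,0],[0.054,0.001,0,0,0,0,0],[0.066,0.001,0,0,0,0,0],[0.076,0.001,0,0,0,0,0],[0.082,0.001,0,0,0,0,0],[0.085,0.001,0,0,0,0,0]]]'
python3 p.py
python3 -m crank '[[[0.002,0,0,0,0,0,0],[0.004,0,0,0,0,0,0],[0.006,0,0,0,0,0,0],[0.007,0,0,0,0,0,0],[0.007,0,0,0,0,0,0]]]'
python3 p.py
```

```text
time_s: 8.2
eef_pos: [0.4946, -0.0853, 0.0754]
tcp_rot: [2.503, 1.898, 0.001]
ft_force: [-1.5, -1.6, 1.6]
finger_gap: 0.003
grasp_force: 1.3
[ 0.9 -7.5 75.4] [-1.51 -1.57  1.6 ] 0.002818733145194216 8.2
time_s: 8.7
eef_pos: [0.4959, -0.0806, 0.0753]
tcp_rot: [2.505, 1.895, -0.001]
ft_force: [-1.6, -6.1, 2.3]
finger_gap: 0.002
grasp_force: 3.0
[ 1.  -2.6 75.3] [-1.63 -6.11  2.34] 0.0015485072779822327 8.7
```

```bash
python3 -m crank '[[[0.002,0,0,0,0,0,0],[0.004,0,0,0,0,0,0],[0.004,0,0,0,0,0,0],[0.004,0,0,0,0,0,0]]]'
python3 p.py
```

```text
time_s: 9.1
eef_pos: [0.4959, -0.0802, 0.0753]
tcp_rot: [2.506, 1.89, -0.006]
ft_force: [-5.0, -17.2, 5.3]
finger_gap: 0.004
grasp_force: 9.1
[ 0.9 -2.3 75.3] [ -5.03 -17.17   5.27] 0.003570168161211093 9.1
```

The push force rose to 18 N with no further travel, so the cover is at its stop. I back off and check.

```bash
python3 -m crank '[[[-0.012,0,0,0,0,0,0],[-0.022,0,0,0,0,0,0],[-0.022,0,-0.03,0,0,0,0],[-0.022,0,-0.07,0,0,0,0],[-0.022,0,-0.12,0,0,0,0],[-0.022,0,-0.15,0,0,0,0],[-0.022,0,-0.15,0,0,0,0],[-0.022,0,-0.15,0,0,0,0]]]' | grep -E "pos|force"
python3 - <<'E'
from h import *
f=grab_frame("scene"); cv2.imwrite("pics/s3.png",cv2.resize(f["frame"][130:260,190:360,::-1],None,fx=4,fy=4,interpolation=2))
s=st(pts(f),c=(.4957,-.0778)); im=f["frame"].astype(int)
Y=(f["z_map"]>0)&(im[...,0]>110)&(im[...,2]<60)&(s[...,2]>61)&(s[...,2]<70)&(abs(s[...,0])<50)&(abs(s[...,1])<100)
print(Y.sum(),np.percentile(s[Y][:,1],[1,3,97,99]).round(1))
E
```

```text
eef_pos: [0.4917, -0.0965, 0.2257]
ft_force: [0.2, -0.2, -1.3]
grasp_force: 0.0
516 [ 9.8 10.6 83.4 84.5]
```

View pics/s3.png

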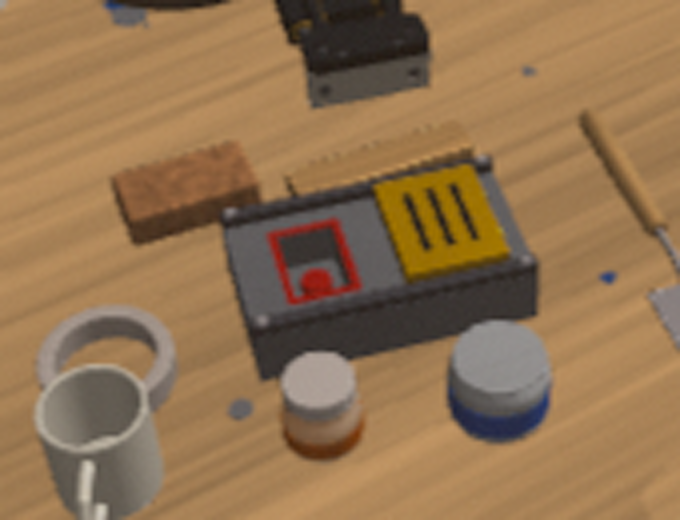

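The cover is shut over the green well (centre ~442,222, measured 47 mm along station y against 48 at the stop). The red key is up and untouched at (317,280), and nothing loose has moved.

```bash
python3 -c "
from workcell import ticket; print(ticket.finish_job())"
```

```text
the job is handed in; nothing more can be done
None
```

I opened the cover about 84 mm, held the green reset key fully down for over 1.5 s, and pushed the cover back to its stop. The red key and the loose things were left untouched. The job is handed in, but the system returned no verdict.

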